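Unload the sensor carrier from the sprung-cover test chamber

TASK

The calibration run is over: slide the chamber's thumb latch sideways so that its cover springs open, slide the sensor carrier along until its keyholes free it from the two studs, lift it out and lay it flat, grip side up, in the empty steel tray. Set it down rather than dropping it, leave the cover open, and do not disturb the meter, the bottle or the beaker.

Things in the scene. Friction and masses are not known exactly. Their poses are not given: they have to be found in the camera images.
- chamber: Test chamber, fixed grey box 240 (x) x 140 (y) x 85 mm high, turned up to 0.3 rad, left or right on the bench with the tray on the other side. Origin: centre of underside, z up. Walls 6 mm; inner floor 35 mm up, 228 x 128 mm. Cover on top, hinged along the +y top edge; the -y side has a ledge (y -70 to -112 mm, top 80 mm up) that carries the thumb latch. Gas fittings and gauge on the +x end.
- cover (a joint): Cover angle (rad): 0 shut, 2.6 fully open, leaning back beyond the chamber's +y side. 5 mm thick aluminium frame with clear window, 236 x 136 mm, 0.25 kg, top 90 mm above the bench when shut. Held by the latch; once freed a soft spring throws it open by itself in about a second and keeps it open, reaching 120 mm beyond the +y side, its edge then about 160 mm above the bench.
- cover_edge (a point): Middle of the cover's free edge, half way through its thickness: on the chamber's -y side, 87.5 mm above the bench, when shut.
- latch (a joint): Travel of the thumb latch (m) along the chamber's +x: 0 at rest, 0.018 at its stop. A spring pushes it back when let go (about 3 N at rest, 6 N at the stop). The cover is freed at about 11 mm; the latch may spring back after that.
- latch_tab (a point): Centre of the top of the latch's upright black thumb tab: 9 mm thick (chamber x), 20 mm wide (y), 26 mm tall above its carriage (60 x 22 mm). Tab top 120.5 mm, carriage top 94.5 mm above the bench. At rest at x = 0, y = -98 mm in the chamber's frame; the cover's edge is at y = -66.5 mm. Push it, or pinch it across x, and move it along +x.
- carrier: Sensor carrier, loose, 0.15 to 0.3 kg: aluminium plate 176 (x) x 60 (y) x 5 mm with a black grip block in the middle. Origin: centre of the plate's underside, z up. It starts on the chamber's inner floor, under the cover, axes along the chamber's, at chamber x = -11 mm (2 mm either way). Slid 22 mm (3 mm either way) along the chamber's +x it is free of the studs and lifts straight up.
- grip (a point): Centre of the top of the carrier's grip block: 16 mm thick (x), 50 mm wide (y), 40 mm tall from the plate's top, its top 45 mm above the plate's underside (80 mm above the bench at the start).
- keyhole (a point): Centre, at the plate's top, of the wide end of the carrier's +x keyhole (carrier x = +44 mm; the other keyhole's is at x = -66 mm; y = 0). Each wide end is 27 mm square and narrows towards +x to a 12 mm slot in which the stud starts, 22 mm to the +x side of the wide end's centre.
- stud (a point): Centre of the top of the +x headed stud on the chamber's floor (chamber x = +55 mm, y = 0; an equal stud is at x = -55 mm): shank 8 mm diameter, 7.5 mm high, under a head of 20 mm diameter, 4 mm thick, top 46.5 mm above the bench. The heads let the carrier rise only 2.5 mm until they lie in the wide ends of its keyholes.
- end_stop (a point): Middle of the top edge of a rubber stop, 12 mm high, across the +x end of the chamber's floor (its face is at chamber x = 100.5 mm). The carrier's plate meets it 1.5 mm after the studs are centred in the wide ends.
- tray: Empty shallow steel tray, fixed, 240 (x) x 130 (y) x 25 mm high, walls and floor 4 mm thick, its long side along its x, turned up to 0.3 rad. Origin at the centre of its underside. The carrier fits in lengthwise.
- meter: Bystander: white hand-held meter lying on the bench between the chamber and the tray, 175 (x) x 62 x 32 mm; origin 2.5 mm from the middle of its underside.
- reagent: Bystander: closed amber bottle, 64 mm diameter, 100 mm high, upright on the far side of the bench; origin at its underside.
- beaker: Bystander: open glass beaker, 68 mm diameter, 85 mm high, upright on the far side of the bench; origin at its underside.

How it is judged:
By the outcome, as a careful person would: the job done as asked, in the order asked, and still so for the second after the job is handed in, with the robot touching nothing.
It also fails if it takes over 58 s, if anything falls off the work surface, if the arm or the gripper's body presses on something with over 40 N, if the wrist force passes 120 N, or if a joint passes its speed limit or range.

ROBOT

A 7-joint arm with a two-finger parallel gripper is mounted at the origin on the work surface. World frame = base frame: x ahead of the robot, y to its left, z up, the work surface at z = 0. Lengths are in m, angles in rad, forces in N, time in s.
With the tool pointing down it reaches from about 0.4 to 0.85 m from the base axis. Payload 10.4 kg.
Tool frame: the origin (TCP) lies between the finger pads; the fingertips stand 19 mm ahead of it and the grasp point (between the pads) is the TCP (manip.tip_reach is the z of the fingertips in the tool frame, in m); z points along the fingers, y is the direction in which the jaws open and shut (so a half turn about z gives the same grasp; the last joint's range is limited). The gripper opens to 85 mm and grips with 20 to 120 N. Pads are 22 mm wide; open, the fingers measure 114 mm over their backs; the gripper's body (76 mm by 85 mm) begins 54 mm behind the grasp point. The pads swing forward as they close: fully open they stand 13 mm farther back than shut.
Start: joints at [-1.226, 0.332, -0.065, 1.46, 0.022, 1.35, -0.088], TCP at [0.225, 0.583, 0.25] pointing down, gripper open.
Joint ranges: [-2.6, 2.6], [-0.5, 2.12], [-1.47, 1.34], [0.16, 2.42], [-1.27, 4.41], [0.06, 2.06], [-2.6, 2.6]. Speed limits (rad/s): [2.22, 2.22, 2.79, 2.79, 3.14, 3.14, 3.14].

INTERFACE

Orientations are given as a unit quaternion [x, y, z, w].
In Python, from workcell import sensors, cams, manip gives the robot as it stands.
- The arm moves only by the shell command python3 -m jog 'ROWS' [FORCE]. ROWS is JSON, a list of rows, each a list of 3 entries, a list of its own where there are three numbers: the shift along the world's x, y, z in m, then the turn, a rotation vector about the world's x, y, z in rad, then the opening in per cent of the stroke, from 0 (shut) to 100 (fully open). In form: [[[dx, dy, dz], [wx, wy, wz], grip], ...]. A call has 1 to 5 rows; each row shifts and turns the pose as measured when the row begins; what a row does not reach is not made up. A row lasts 1/8 s, in which the tool goes at most 62.5 mm and 10.7 degrees, less where a joint would pass 70% of its speed; a pose out of reach is approached as far as the arm can. A call with a gripper value outside its range is refused whole. The fingers move at their own pace and stop on an object; FORCE is the grip in N (left out, the last holds). Time passes only in rows, so rows that do not move let the fingers close. It gives the time, the measured TCP pose, the force and the opening at its end, in the units of the state.
- sensors.get_obs(): the state, without advancing time (a new reading comes with each control period).
- cams.camera(name): name is "side" or "top" or "wrist"; returns (picture, depth): 400x640x3 uint8, red, green, blue; 400x640 float32, m along the optical axis (not along the pixel's ray), 0 where there is no reading.
- cams.camera_model(name): a dict with "intrinsics" (3x3 intrinsics, pixels), "k1" (the pictures are not rectified: a ray, as slopes to the right and down, at radius r is drawn at 1 + k1 r^2 times it, then the intrinsics apply), "view" (4x4, takes a point from world to camera coordinates). Camera axes: x right, y down, z forward; pixel columns grow to the right and rows downward; lengths in m; the calibration is good to about 2 mm. A picture is of the moment at which its call begins: read the wrist's pose just before it. camera_model takes no time and is no camera call; for the wrist camera it gives the pose at the moment of the call.
- manip.hand_in(): hands the job in, once; it reports no verdict.
The state is a dict: "clock": time; "joint_pos": joint angles; "joint_velocities": joint speeds; "tau": joint torques, N m; "position": TCP position; "ee_rot": TCP orientation; "ft_force": force on the tool from outside, world axes, zero at the start; "torque": the same for the moment, N m; "grip_width": opening from 0.0 (shut) to 1.0 (fully open).
Only numpy, scipy, OpenCV 4.12 (cv2) and the standard library are available. Lean on these libraries where they do the work, as an engineer would, in place of code of your own. Each camera call takes 0.05 s, during which the arm holds its last target.

## Working session

There is one attempt and no reset: what is moved stays moved. The work goes in short steps, Python scripts to look and compute and a shell command to move; the robot and the scene stay as the last step left them, time stands still between calls to the robot, and variables do not carry over. Pictures are saved under pics/ and viewed, and the job is handed in when it is done.

```bash
ls; mkdir -p pics
cat > h.py <<'E'
import numpy as np, cv2
from workcell import sensors, cams, manip
def shot(name,fn):
    M=cams.camera_model(name); p,d=cams.camera(name)
    cv2.imwrite('pics/'+fn+'.png',p[:,:,::-1]); np.savez('pics/'+fn+'.npz',p=p,d=d,K=M['intrinsics'],k1=M['k1'],V=M['view'])
    return p,d,M
def load(fn):
    z=np.load('pics/'+fn+'.npz'); return z['p'],z['d'],dict(intrinsics=z['K'],k1=float(z['k1']),view=z['V'])
def rays(uv,M):
    K=np.array(M['intrinsics'],float); 
    uv=np.atleast_2d(uv).astype(float)
    D=np.array([M['k1'],0,0,0,0.])
    n=cv2.undistortPointsIter(uv.reshape(-1,1,2),K,D,None,None,(3,50,1e-10)).reshape(-1,2)
    V=np.array(M['view']); R=V[:3,:3]; o=-R.T@V[:3,3]
    return o, np.c_[n,np.ones(len(n))]@R
def onplane(uv,z,M):
    o,d=rays(uv,M); t=(z-o[2])/d[:,2]; return o+d*t[:,None]
def withdepth(uv,dep,M):
    o,d=rays(uv,M); return o+d*np.array(dep)[:,None]
def cloud(p,d,M):
    v,u=np.nonzero(d>0); P=withdepth(np.c_[u,v],d[v,u],M); return u,v,P
E
python3 - <<'E'
from h import *
for n in('side','top','wrist'):
    p,d,M=shot(n,n+'0'); print(n,np.round(np.linalg.inv(M['view'])[:3],3).tolist(),np.array(M['intrinsics']).tolist(),M['k1'],(d>0).mean())
s=sensors.get_obs(); print({k:np.round(v,3).tolist() for k,v in s.items()}, manip.tip_reach)
E
```

```text
pics
side [[-0.885, -0.297, 0.358, 0.291], [-0.465, 0.551, -0.693, 0.621], [0.009, -0.78, -0.626, 0.669]] [[366.9935288523681, 0.0, 320.0202571763688], [0.0, 366.9935288523681, 198.44958143799994], [0.0, 0.0, 1.0]] 0.022741835745502023 0.9777109375
top [[-0.022, -0.98, 0.198, 0.453], [-1.0, 0.022, -0.004, -0.029], [-0.001, -0.198, -0.98, 0.964]] [[389.66210791044546, 0.0, 322.9114410760242], [0.0, 389.66210791044546, 191.86466896088666], [0.0, 0.0, 1.0]] -0.04647060517517478 0.99592578125
wrist [[0.36, 0.892, 0.272, 0.155], [0.933, -0.344, -0.106, 0.609], [-0.001, 0.292, -0.956, 0.374]] [[352.1842856813066, 0.0, 322.86894497110217], [0.0, 352.1842856813066, 202.79221279099465], [0.0, 0.0, 1.0]] -0.03920900326999294 0.99609765625
{'clock': 0.15, 'joint_pos': [-1.226, 0.333, -0.065, 1.461, 0.022, 1.35, -0.089], 'joint_velocities': [-0.0, -0.0, -0.0, -0.004, -0.0, 0.001, -0.0], 'tau': [0.001, -62.583, 0.049, -39.185, 0.016, 0.008, 0.0], 'position': [0.225, 0.583, 0.25], 'ee_rot': [0.183, 0.983, -0.001, -0.0], 'ft_force': [0.987, -0.394, -0.305], 'torque': [-0.005, -0.036, 0.019], 'grip_width': 1.0} 0.019
```

View pics/top0.png

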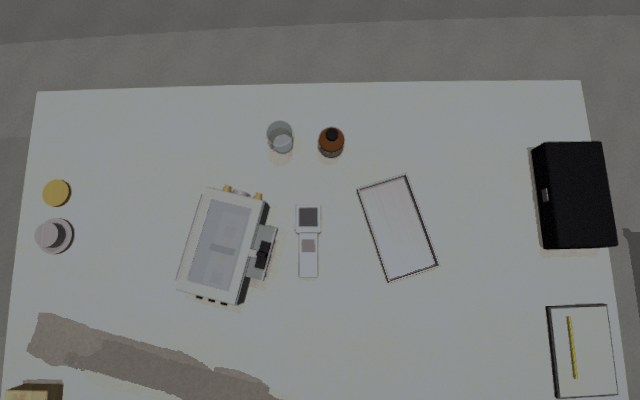

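View pics/side0.png

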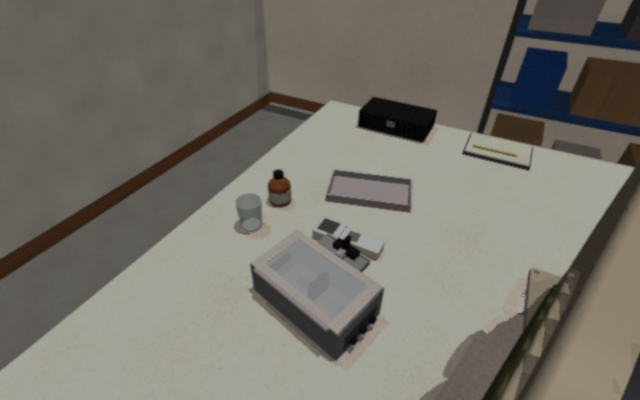

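View pics/wrist0.png

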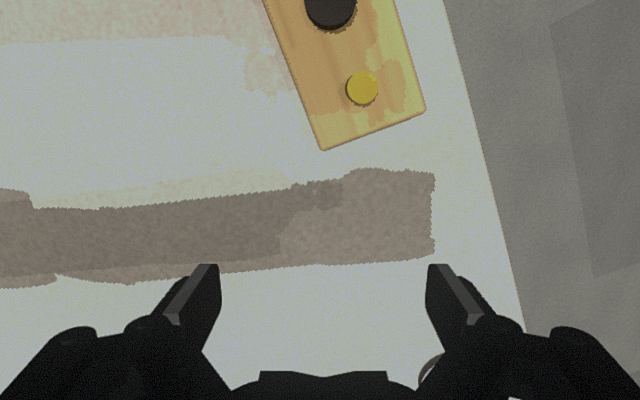

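Run:
```python
from h import *
p,d,M=load('top0')
a=cv2.resize(p[180:310,170:300],None,fx=5,fy=5,interpolation=cv2.INTER_CUBIC)[:600]
cv2.imwrite('pics/tz.png',a[:,:,::-1])
u,v,P=cloud(p,d,M)
def rect(mask,zn):
    Q=P[mask]; r=cv2.minAreaRect(Q[:,:2].astype(np.float32)); print(zn,len(Q),np.round(r[0],4),np.round(r[1],4),r[2],'z',np.round(np.percentile(Q[:,2],[5,50,95]),4))
    return r
x,y,z=P.T
reg=(x>0.2)&(x<0.75)
rect(reg&(y>0.03)&(y<0.35)&(z>0.08)&(z<0.1)&(u<275)&(v>185),'cover')
rect(reg&(y>0.03)&(y<0.35)&(z>0.108)&(z<0.135),'tab')
rect(reg&(y<-0.06)&(y>-0.4)&(z>0.012)&(z<0.035),'trayrim')
rect(reg&(y<0.05)&(y>-0.04)&(z>0.018)&(z<0.05)&(v>200),'meter')
print(np.median(z[(abs(y)<0.04)&(z<.02)]))
for i in np.nonzero((z>0.108)&(z<0.135)&reg&(y>0.03)&(y<.35))[0][::3]: print(u[i],v[i],np.round(P[i],4),p[v[i],u[i]])
```

```text
cover 7796 [0.5114 0.1821] [0.1916 0.2426] 74.618408203125 z [0.0831 0.0904 0.0937]
tab 44 [0.4907 0.1034] [0.0197 0.0088] 75.25357055664062 z [0.1146 0.1214 0.1235]
trayrim 773 [ 0.6026 -0.1931] [0.3538 0.1505] 21.273500442504883 z [0.014  0.0243 0.028 ]
meter 1583 [0.5255 0.0066] [0.0608 0.174 ] 88.95540618896484 z [0.0264 0.0306 0.0351]
0.000397721737756096
257 251 [0.497  0.1119 0.1192] [78 78 80]
258 252 [0.4947 0.1092 0.1224] [32 32 32]
261 252 [0.4946 0.1029 0.1214] [17 18 18]
258 253 [0.4926 0.1094 0.1211] [29 29 30]
261 253 [0.4924 0.1026 0.1233] [25 24 24]
264 253 [0.4924 0.0966 0.1203] [24 24 24]
256 254 [0.4905 0.1135 0.1222] [60 59 61]
259 254 [0.4903 0.1069 0.1235] [30 29 29]
262 254 [0.4903 0.1007 0.1214] [30 29 30]
265 254 [0.4903 0.0946 0.1192] [22 20 22]
258 255 [0.4884 0.1094 0.1211] [26 24 27]
261 255 [0.4882 0.1027 0.1225] [33 32 34]
264 255 [0.488  0.0962 0.1229] [27 27 29]
262 256 [0.486  0.1004 0.1233] [32 29 31]
265 256 [0.486  0.0944 0.1206] [8 5 9]
```

View pics/tz.png

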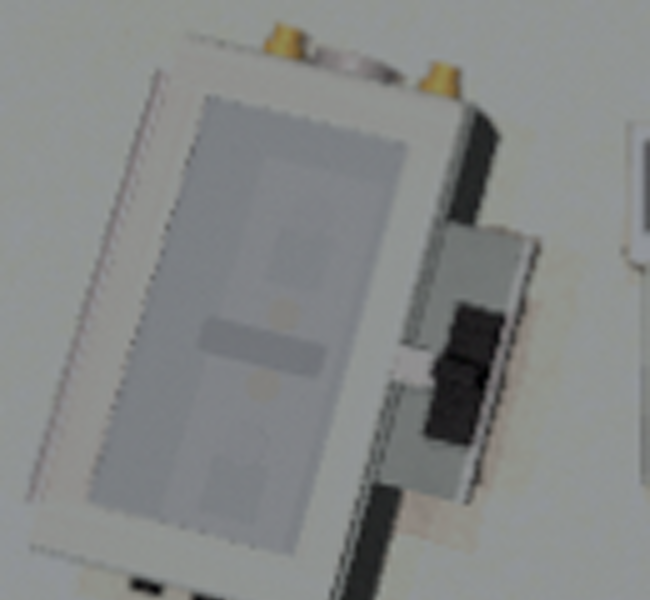

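```bash
python3 -m jog '[[[0.03,-0.053,0],[0,0,-0.162],100],[[0.03,-0.053,0],[0,0,-0.162],100],[[0.03,-0.053,0],[0,0,-0.162],100],[[0.03,-0.053,0],[0,0,-0.162],100],[[0.03,-0.053,0],[0,0,-0.162],100]]' 30
python3 - <<'E'
from h import *
p,d,M=load('top0')
u,v,P=cloud(p,d,M); x,y,z=P.T
def fit(m,n):
    r=cv2.minAreaRect(P[m][:,:2].astype(np.float32)); print(n,m.sum(),np.round(r[0],4),np.round(r[1],4),round(r[2],2))
c=np.array([.5158,.1982]); yaw=-.2586
for _ in range(2):
    R=np.array([[np.cos(yaw),-np.sin(yaw)],[np.sin(yaw),np.cos(yaw)]])
    q=(P[:,:2]-c)@R
    m=(abs(q[:,0])<.135)&(abs(q[:,1]-.02)<.088)&(z>.083)&(z<.098)&(p[v,u].min(1)>95)
    fit(m,'cover')
    break
m=(y<-.08)&(y>-.33)&(x>.4)&(x<.72)
for lo,hi in((.015,.03),(.001,.03)): 
    mm=m&(z>lo)&(z<hi)
    im=np.zeros(d.shape,np.uint8); im[v[mm],u[mm]]=1
    n,l,s,_=cv2.connectedComponentsWithStats(im); k=1+np.argmax(s[1:,4]); fit(mm&(l[v,u]==k),'tray')
E
```

```text
clock: 0.78
position: [0.3736, 0.3132, 0.2473]
ee_rot: [0.562, 0.827, -0.001, -0.002]
ft_force: [1.4, 0.2, -0.1]
grip_width: 0.999
cover 6841 [0.5172 0.2039] [0.1476 0.2422] 75.2
tray 698 [ 0.5548 -0.2119] [0.2416 0.1315] 16.31
tray 8008 [ 0.56   -0.2049] [0.2497 0.3199] 89.99
```

```bash
python3 -m jog '[[[0.0235,-0.042,0],[0,0,-0.127],100],[[0.0235,-0.042,0],[0,0,-0.127],100],[[0.0235,-0.042,0],[0,0,-0.127],100],[[0.0235,-0.042,0],[0,0,-0.127],100],[[0.0235,-0.042,0],[0,0,-0.127],100]]' 30
python3 - <<'E'
from h import *
s=sensors.get_obs(); print(s['position'],s['joint_pos'])
shot('wrist','w1'); shot('top','t1')
p,d,M=load('w1')
u,v,P=cloud(p,d,M); x,y,z=P.T
m=(abs(z-.1205)<.006)&(abs(x-.49)<.03)&(abs(y-.103)<.03)&(p[v,u].max(1)<70)
print(m.sum(),cv2.minAreaRect(P[m][:,:2].astype(np.float32)),np.median(P[m],0))
s=sensors.get_obs();q=s['ee_rot'];print(q, 2*np.degrees(np.arctan2(q[1],q[0])))
E
```

```text
clock: 1.4
position: [0.4939, 0.0942, 0.2474]
ee_rot: [0.8, 0.601, 0.0, -0.002]
ft_force: [-0.0, 0.7, -0.2]
grip_width: 0.995
[0.49394759 0.09422679 0.24738358] [-0.69998056  0.05356816  0.44229821  1.80197135 -0.02814331  1.2924959
 -0.53277571]
325 ((0.49071958661079407, 0.10391286015510559), (0.020068226382136345, 0.008778567425906658), 73.82356262207031) [0.49134631 0.10495069 0.120771  ]
[ 8.01653813e-01  5.97787363e-01 -1.22512828e-06 -1.19688288e-03] 73.42324721951286
```

View pics/w1.png

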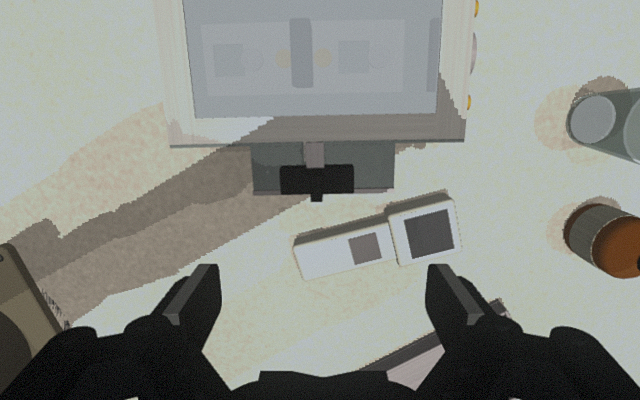

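```bash
python3 -m jog '[[[-0.002,0.003,-0.04],[0,0,0.015],100],[[-0.002,0.003,-0.04],[0,0,0.015],100],[[0,0,-0.03],[0,0,0],60],[[0,0,-0.018],[0,0,0],40],[[0,0,0],[0,0,0],30]]' 25
python3 - <<'E'
from h import *
s=sensors.get_obs(); print(s['position'],s['ft_force'])
q=s['ee_rot'];print(2*np.degrees(np.arctan2(q[1],q[0])))
E
```

```text
clock: 2.12
position: [0.4897, 0.0978, 0.1156]
ee_rot: [0.791, 0.612, -0.0, -0.002]
ft_force: [0.4, -0.0, 0.1]
grip_width: 0.377
[0.48966927 0.09775034 0.11556371] [ 0.36190827 -0.00518048  0.09595551]
75.39675009413321
```

```bash
python3 -m jog '[[[0.001,0.003,0.003],[0,0,0],30],[[0,0,0],[0,0,0],0],[[0,0,0],[0,0,0],0],[[0,0,0],[0,0,0],0],[[0,0,0],[0,0,0],0]]' 25
python3 - <<'E'
from h import *
s=sensors.get_obs(); print(s['position'],s['ft_force'],s['grip_width'])
shot('wrist','w2')
E
```

```text
clock: 2.75
position: [0.4906, 0.102, 0.1204]
ee_rot: [0.791, 0.612, 0.001, -0.002]
ft_force: [0.5, -0.1, -3.4]
grip_width: 0.097
[0.49062683 0.10199371 0.12041674] [ 0.46642176 -0.14577729 -3.41442431] 0.09694541995638724
```

View pics/w2.png

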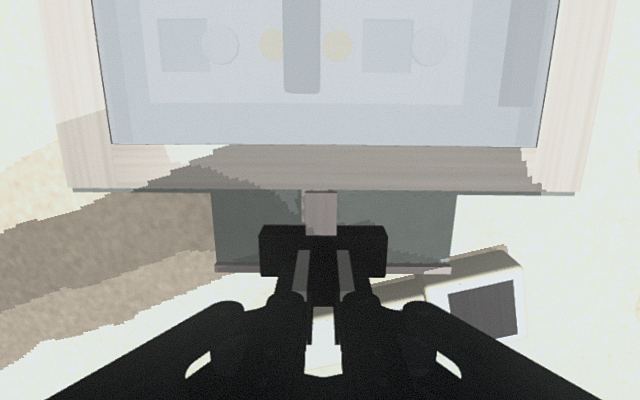

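```bash
python3 -m jog '[[[0.005,-0.0013,0],[0,0,0],0],[[0.005,-0.0013,0],[0,0,0],0],[[0.0045,-0.0012,0],[0,0,0],0],[[0,0,0],[0,0,0],0],[[0,0,0],[0,0,0],0]]' 25
python3 - <<'E'
from h import *
s=sensors.get_obs(); print(s['position'],s['ft_force'],s['grip_width'])
shot('side','s3')
E
```

```text
clock: 3.42
position: [0.505, 0.0982, 0.1204]
ee_rot: [0.791, 0.612, -0.001, -0.003]
ft_force: [-4.9, 0.6, 0.5]
grip_width: 0.093
[0.50503139 0.09816175 0.12041661] [-4.9119848   0.56784483  0.45556619] 0.09288461728103392
```

View pics/s3.png

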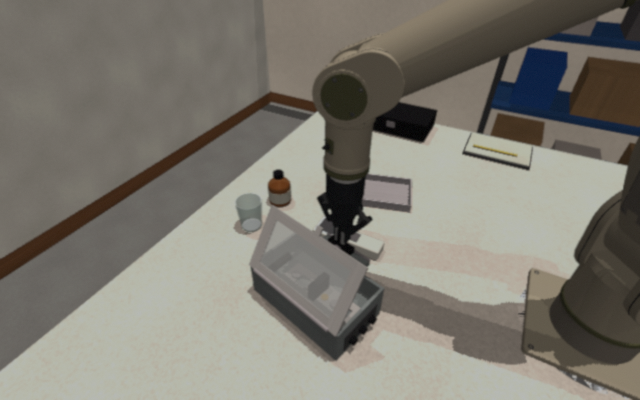

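```bash
python3 -m jog '[[[0,0,0],[0,0,0],0],[[0,0,0],[0,0,0],0],[[0,0,0],[0,0,0],0],[[0,0,0],[0,0,0],0],[[0,0,0],[0,0,0],0]]' 25
python3 - <<'E'
from h import *
s=sensors.get_obs(); print(s['position'],s['ft_force'],s['grip_width'])
shot('side','s4')
E
```

```text
clock: 4.1
position: [0.5044, 0.0983, 0.1204]
ee_rot: [0.791, 0.612, -0.002, -0.004]
ft_force: [-5.2, 1.2, 0.4]
grip_width: 0.1
[0.504367   0.09834468 0.12041572] [-5.21473719  1.20846837  0.43610617] 0.1003015825713245
```

View pics/s4.png

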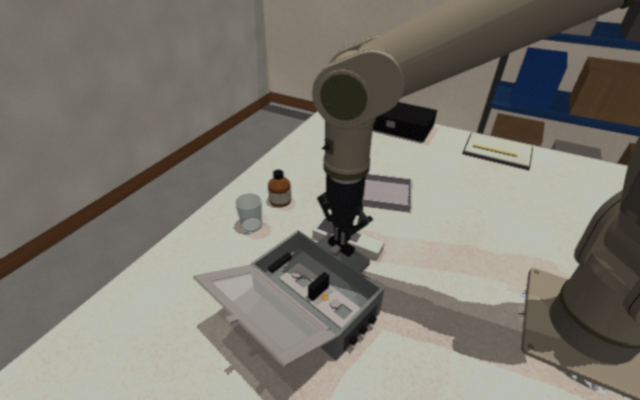

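```bash
python3 -m jog '[[[-0.01,0.0026,0],[0,0,0],0],[[0,0,0],[0,0,0],50],[[0,0,0.0],[0,0,0],80],[[0,0,0.05],[0,0,0],100],[[0,0.0,0.06],[0,0,0],100]]' 25
python3 - <<'E'
from h import *
s=sensors.get_obs(); print(s['position'],s['ft_force'],s['grip_width'],s['joint_pos'])
shot('wrist','w5')
E
```

```text
clock: 4.78
position: [0.4934, 0.1001, 0.2304]
ee_rot: [0.791, 0.612, -0.003, -0.003]
ft_force: [1.0, 1.1, -0.2]
grip_width: 0.933
[0.49336513 0.10012497 0.23042878] [ 1.04139043  1.06335555 -0.18870957] 0.9326039233665383 [-0.70864687  0.07392057  0.44373147  1.81911038 -0.0367669   1.2646219
 -0.50839187]
```

View pics/w5.png

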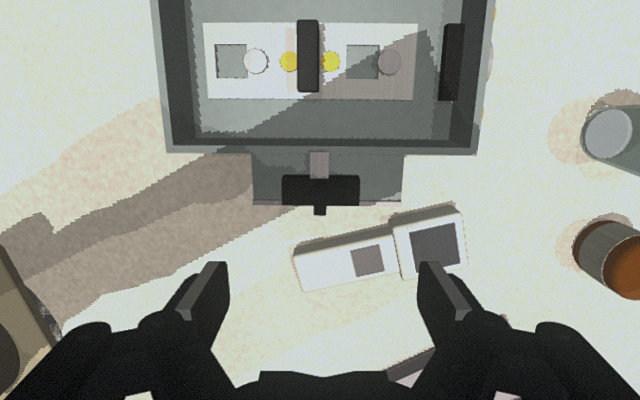

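Run:
```python
from h import *
p,d,M=load('w5')
u,v,P=cloud(p,d,M); x,y,z=P.T
def fit(m,n):
    r=cv2.minAreaRect(P[m][:,:2].astype(np.float32)); print(n,m.sum(),np.round(r[0],4),np.round(r[1],4),round(r[2],2),np.median(z[m]).round(4))
fit((u>290)&(u<325)&(v<100)&(v>15)&(abs(z-.08)<.006)&(p[v,u].max(1)<80),'grip')
fit((u>195)&(u<425)&(v<105)&(v>15)&(abs(z-.04)<.0035),'plate')
for n,(a,b) in {'studA':(240,268),'studB':(376,402)}.items():
    fit((u>a)&(u<b)&(v>44)&(v<78)&(abs(z-.0465)<.0025),n)
```

```text
grip 1478 [0.5064 0.2007] [0.0494 0.0149] 75.18 0.0803
plate 11978 [0.5062 0.2016] [0.0704 0.1992] 75.33 0.0404
studA 466 [0.4637 0.212 ] [0.0194 0.0187] 0.34 0.0468
studB 471 [0.5697 0.1836] [0.0194 0.0187] 2.22 0.0468
```

```bash
python3 -m jog '[[[0.0065,0.05,0],[0,0,0],100],[[0.0065,0.05,0],[0,0,0],100],[[0,0,-0.05],[0,0,0],100],[[0,0,-0.05],[0,0,0],100],[[0,0,0],[0,0,0],60]]' 40
python3 - <<'E'
from h import *
s=sensors.get_obs(); print(s['position'],s['ft_force'],s['grip_width'])
q=s['ee_rot'];print(2*np.degrees(np.arctan2(q[1],q[0])),q)
shot('wrist','w6')
E
```

```text
clock: 5.45
position: [0.5141, 0.2042, 0.1425]
ee_rot: [0.792, 0.611, 0.009, -0.0]
ft_force: [-0.1, -0.2, 1.2]
grip_width: 0.815
[0.51410601 0.20415265 0.14246188] [-0.08718809 -0.15548721  1.16355115] 0.8154118549747643
75.30408504686339 [ 7.91701915e-01  6.10838945e-01  9.15687133e-03 -1.18352864e-04]
```

View pics/w6.png

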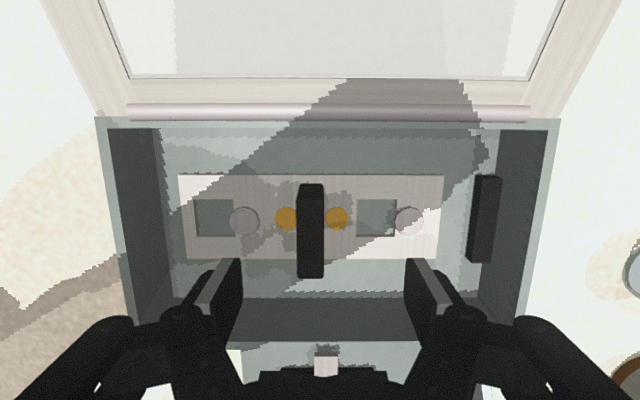

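```bash
cat >> h.py <<'E'
from scipy.spatial.transform import Rotation as Ro
def goal(pos,xang):
    s=sensors.get_obs(); a=np.radians(xang)
    X=np.array([np.cos(a),np.sin(a),0]); Z=np.array([0,0,-1.]); Y=np.cross(Z,X)
    Rg=Ro.from_matrix(np.c_[X,Y,Z]); Rc=Ro.from_quat(s['ee_rot'])
    print('t',round(s['clock'],2),'pos',np.round(s['position'],4),'shift',np.round(np.array(pos)-s['position'],4),'turn',np.round((Rg*Rc.inv()).as_rotvec(),4),'F',np.round(s['ft_force'],1),'g',round(float(s['grip_width']),3))
E
python3 -c "
from h import *
goal([.506,.201,.065],75.2)"
```

```text
t 5.5 pos [0.5155 0.2045 0.1449] shift [-0.0095 -0.0035 -0.0799] turn [-0.0132  0.0177 -0.0014] F [-0.6 -0.4  1. ] g 0.734
```

```bash
python3 -m jog '[[[-0.0095,-0.0035,-0.02],[-0.013,0.018,0],80],[[0,0,0],[0,0,0],80]]' 40; python3 -c "
from h import *
goal([.506,.201,.065],75.2)"
```

```text
clock: 5.75
position: [0.5076, 0.2012, 0.1277]
ee_rot: [0.792, 0.61, 0.002, 0.0]
ft_force: [0.0, 0.2, -0.3]
grip_width: 0.801
t 5.75 pos [0.5076 0.2012 0.1277] shift [-0.0016 -0.0002 -0.0627] turn [-0.002   0.0032 -0.0005] F [ 0.   0.2 -0.3] g 0.801
```

```bash
python3 -m jog '[[[-0.001,0,-0.03],[-0.002,0.003,0],80],[[-0.0005,0,-0.022],[0,0,0],80],[[0,0,0],[0,0,0],80]]' 40; python3 -c "
from h import *
goal([.506,.201,.065],75.2)"
```

```text
clock: 6.12
position: [0.5089, 0.2021, 0.079]
ee_rot: [0.792, 0.61, 0.004, 0.0]
ft_force: [0.3, -0.5, 0.7]
grip_width: 0.798
t 6.12 pos [0.5089 0.2021 0.079 ] shift [-0.0029 -0.0011 -0.014 ] turn [-0.0038  0.0066  0.0001] F [ 0.3 -0.5  0.7] g 0.798
```

```bash
python3 -m jog '[[[-0.003,-0.001,-0.012],[-0.004,0.006,0],70],[[0,0,0],[0,0,0],60],[[0,0,0],[0,0,0],40],[[0,0,0],[0,0,0],30]]' 40; python3 -c "
from h import *
goal([.506,.201,.065],75.2)"
```

```text
clock: 6.62
position: [0.5077, 0.2019, 0.0697]
ee_rot: [0.792, 0.61, 0.002, 0.0]
ft_force: [-0.7, -0.0, 0.5]
grip_width: 0.298
t 6.62 pos [0.5077 0.2019 0.0697] shift [-0.0017 -0.0009 -0.0047] turn [-0.0022  0.0043  0.0003] F [-0.7 -0.   0.5] g 0.298
```

```bash
python3 -m jog '[[[-0.0015,-0.001,-0.003],[-0.002,0.004,0],30],[[0,0,0],[0,0,0],30],[[0,0,0],[0,0,0],10],[[0,0,0],[0,0,0],10],[[0,0,0],[0,0,0],10]]' 40; python3 -c "
from h import *
goal([.506,.201,.065],75.2)
shot('wrist','w7')"
```

```text
clock: 7.25
position: [0.5064, 0.201, 0.0671]
ee_rot: [0.792, 0.61, 0.0, 0.0]
ft_force: [0.1, -0.1, 0.3]
grip_width: 0.179
t 7.25 pos [0.5064 0.201  0.0671] shift [-0.0004 -0.     -0.0021] turn [-0.0005  0.0007  0.0003] F [ 0.1 -0.1  0.3] g 0.179
```

View pics/w7.png

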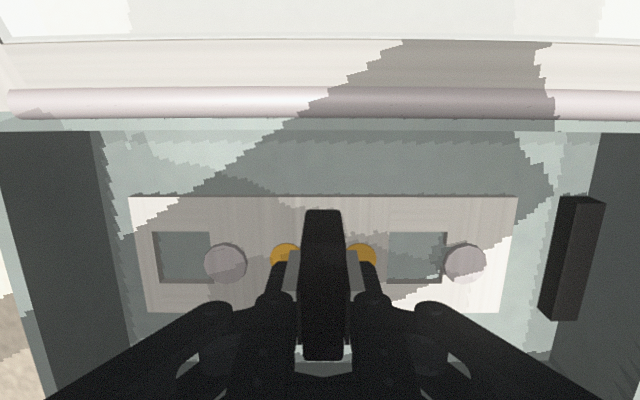

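```bash
python3 -m jog '[[[0.005,-0.0013,0],[0,0,0],10],[[0.005,-0.0013,0],[0,0,0],10],[[0.005,-0.0013,0],[0,0,0],10],[[0.004,-0.001,0],[0,0,0],10],[[0,0,0],[0,0,0],10]]' 60; python3 -c "
from h import *
goal([.506+.0213,.201-.0056,.067],75.2)
shot('wrist','w8')"
```

```text
clock: 7.92
position: [0.5263, 0.1964, 0.0671]
ee_rot: [0.792, 0.61, 0.0, -0.001]
ft_force: [-0.4, -0.1, 1.8]
grip_width: 0.179
t 7.92 pos [0.5263 0.1964 0.0671] shift [ 0.001  -0.001  -0.0001] turn [-0.001  -0.0005 -0.0004] F [-0.4 -0.1  1.8] g 0.179
```

View pics/w8.png

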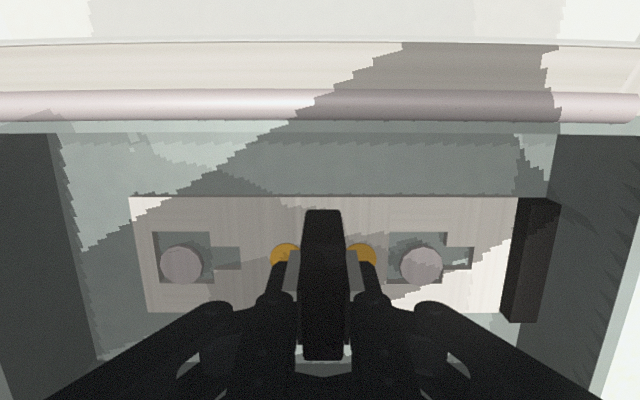

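Run:
```python
from h import *
p,d,M=load('w8')
a=np.radians(-14.8); R=np.array([[np.cos(a),-np.sin(a)],[np.sin(a),np.cos(a)]]); c=np.array([.5167,.1978])
f=lambda uv,z:np.round(((onplane(uv,z,M)[:,:2]-c)@R)*1000,1).tolist()
u,v,P=cloud(p,d,M);z=P[:,2]
for n,(lo,hi) in {'A':(155,212),'B':(392,450)}.items():
    m=(u>lo)&(u<hi)&(v>235)&(v<292)&(abs(z-.0465)<.002); r=cv2.minAreaRect(P[m][:,:2].astype(np.float32)); print(n,m.sum(),((np.array(r[0])-c)@R*1000).round(1),r[1])
print('wideA corners TL,BL,TR',f([(153,232),(160,283),(210,232)],.04))
print('wideB TL,TR,BR',f([(388,232),(447,232),(449,246)],.04))
cv2.imwrite('pics/w8z.png',cv2.resize(p[220:300,130:480],None,fx=2.2,fy=4)[:,:,::-1])
```

```text
A 1355 [-55.    0.8] (0.020131831988692284, 0.019142165780067444)
B 1378 [54.4  0.3] (0.01969750225543976, 0.01973874494433403)
wideA corners TL,BL,TR [[-69.1, 14.2], [-69.6, -12.5], [-42.3, 14.2]]
wideB TL,TR,BR [[39.9, 14.3], [67.3, 14.2], [69.0, 7.2]]
```

View pics/w8z.png

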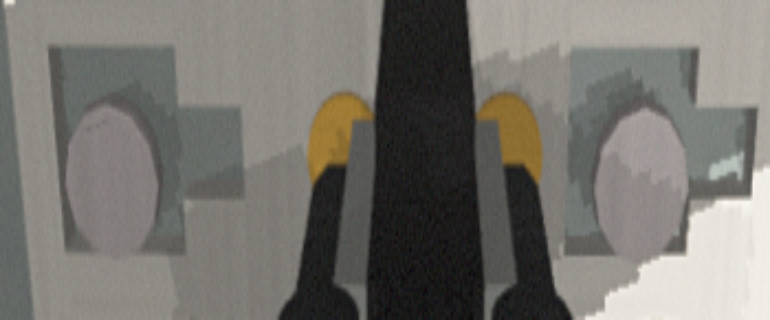

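```bash
python3 -m jog '[[[0.0008,-0.0002,0],[0,0,0],10],[[0,0,0.004],[0,0,0],10],[[0,0,0.004],[0,0,0],10],[[0,0,0],[0,0,0],10]]' 60; python3 -c "
from h import *
goal([.506+.0213,.201-.0056,.067],75.2)
shot('wrist','w9')"
```

```text
clock: 8.48
position: [0.5266, 0.1954, 0.075]
ee_rot: [0.792, 0.61, -0.0, -0.0]
ft_force: [0.2, -0.2, -2.7]
grip_width: 0.177
t 8.47 pos [0.5266 0.1954 0.075 ] shift [ 0.0007 -0.     -0.008 ] turn [ 0.0002 -0.0011 -0.    ] F [ 0.2 -0.2 -2.7] g 0.177
```

View pics/w9.png

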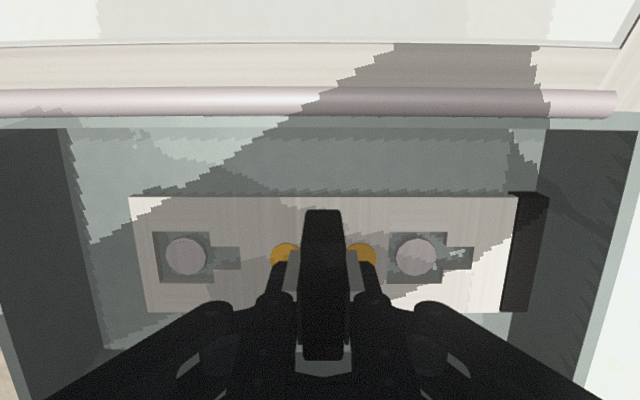

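```bash
python3 -m jog '[[[0,0,0.02],[0,0,0],10],[[0,0,0.04],[0,0,0],10],[[0,0,0.05],[0,0,0],10],[[0,0,0.05],[0,0,0],10],[[0,0,0],[0,0,0],10]]' 60; python3 -c "
from h import *
goal([.555,-.212,.23],106.3)"
```

```text
clock: 9.15
position: [0.525, 0.1942, 0.2382]
ee_rot: [0.792, 0.61, -0.002, -0.0]
ft_force: [-0.3, -0.2, -3.1]
grip_width: 0.175
t 9.15 pos [0.525  0.1942 0.2382] shift [ 0.03   -0.4062 -0.0082] turn [ 0.003  -0.0028  0.5433] F [-0.3 -0.2 -3.1] g 0.175
```

```bash
python3 -m jog '[[[0.002,-0.025,0],[0,0,0.034],10],[[0.0035,-0.045,0],[0,0,0.06],10],[[0.0035,-0.045,0],[0,0,0.06],10],[[0.0035,-0.045,0],[0,0,0.06],10],[[0.0035,-0.045,0],[0,0,0.06],10]]' 60;  python3 -m jog '[[[0.0035,-0.045,0],[0,0,0.06],10],[[0.0035,-0.045,0],[0,0,0.06],10],[[0.0035,-0.045,0],[0,0,0.06],10],[[0.002,-0.02,0],[0,0,0.03],10],[[0,0,0],[0,0,0],10]]' 60; python3 -c "
from h import *
goal([.555,-.212,.23],106.3)"
```

```text
clock: 9.78
position: [0.5379, -0.0124, 0.2319]
ee_rot: [0.696, 0.718, -0.005, -0.002]
ft_force: [0.6, 0.7, -3.9]
grip_width: 0.18
clock: 10.4
position: [0.5464, -0.1764, 0.225]
ee_rot: [0.616, 0.788, -0.009, -0.004]
ft_force: [-0.6, 0.1, -2.8]
grip_width: 0.18
t 10.4 pos [ 0.5464 -0.1764  0.225 ] shift [ 0.0086 -0.0356  0.005 ] turn [ 0.009  -0.0166  0.041 ] F [-0.6  0.1 -2.8] g 0.18
```

```bash
python3 -m jog '[[[0.004,-0.018,0.0],[0.005,-0.008,0.02],10],[[0.004,-0.018,0],[0.005,-0.008,0.02],10],[[0,0,0],[0,0,0],10]]' 60; python3 -c "
from h import *
goal([.555,-.212,.23],106.3)
shot('top','t10');shot('wrist','w10');shot('side','s10')"
```

```text
clock: 10.78
position: [0.5541, -0.2091, 0.2219]
ee_rot: [0.599, 0.801, 0.0, -0.003]
ft_force: [-0.0, 0.4, -2.6]
grip_width: 0.178
t 10.78 pos [ 0.5541 -0.2091  0.2219] shift [ 0.0009 -0.0029  0.0081] turn [-0.0035 -0.0044 -0.0016] F [-0.   0.4 -2.6] g 0.178
```

View pics/w10.png

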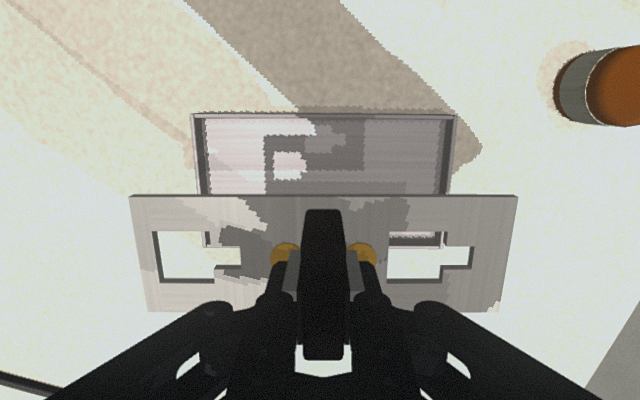

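View pics/t10.png

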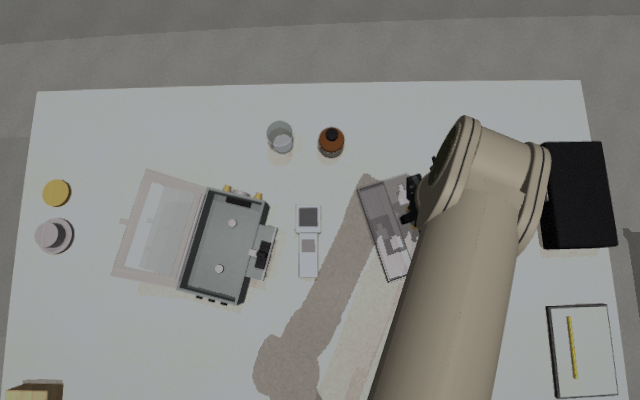

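View pics/s10.png

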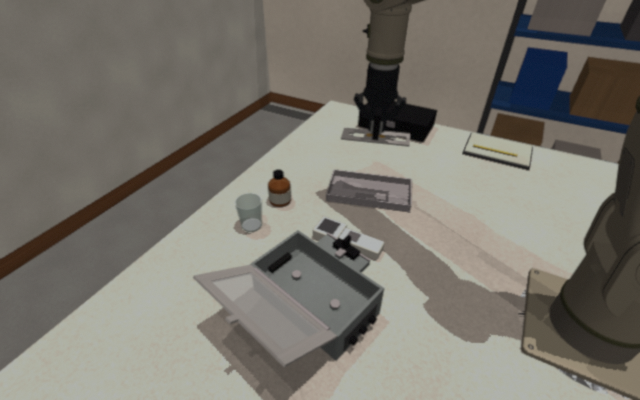

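```bash
python3 -m jog '[[[0.001,-0.003,-0.03],[-0.003,-0.004,0],10],[[0,0,-0.04],[0,0,0],10],[[0,0,-0.04],[0,0,0],10],[[0,0,-0.03],[0,0,0],10],[[0,0,0],[0,0,0],10]]' 60; python3 -c "
from h import *
M=load('w10')[2]
P=onplane([(193,115),(454,115)],.025,M);print(P)
a=np.radians(16.3);X=np.array([np.cos(a),np.sin(a)]);Y=np.array([-X[1],X[0]])
print('tray centre',P[:,:2].mean(0)-.065*Y,np.degrees(np.arctan2(*(P[1]-P[0])[[1,0]])))
goal([.555,-.212,.036],106.3)
shot('wrist','w11')"
```

```text
clock: 11.55
position: [0.5569, -0.203, 0.079]
ee_rot: [0.596, 0.803, 0.002, -0.0]
ft_force: [-0.4, -0.5, -2.6]
grip_width: 0.177
[[ 0.42566835 -0.18501683  0.025     ]
 [ 0.64910096 -0.11910957  0.025     ]]
tray centre [ 0.55562799 -0.21445054] 16.434794588973382
t 11.55 pos [ 0.5569 -0.203   0.079 ] shift [-0.0019 -0.009  -0.043 ] turn [-0.0038  0.002  -0.0102] F [-0.4 -0.5 -2.6] g 0.177
```

View pics/w11.png

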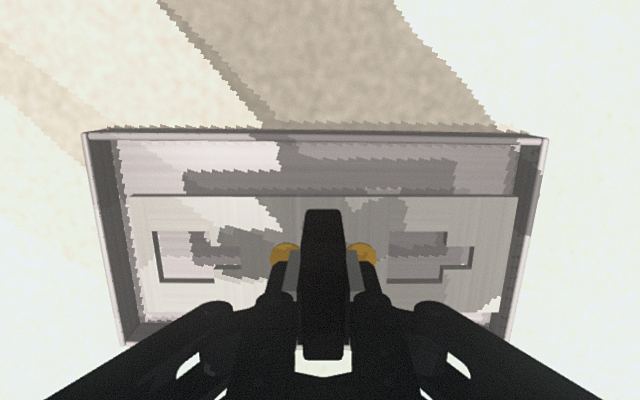

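```bash
python3 -m jog '[[[-0.002,-0.0095,-0.01],[-0.004,0.002,-0.01],10],[[0,0,-0.015],[0,0,0],10],[[0,0,-0.01],[0,0,0],10],[[0,0,0],[0,0,0],10]]' 60; python3 -c "
from h import *
goal([.555,-.212,.036],106.3)"
```

```text
clock: 12.1
position: [0.5577, -0.2137, 0.0466]
ee_rot: [0.6, 0.8, 0.001, 0.003]
ft_force: [-0.9, 0.6, -2.7]
grip_width: 0.177
t 12.1 pos [ 0.5577 -0.2137  0.0466] shift [-0.0027  0.0017 -0.0106] turn [0.0018 0.0071 0.0002] F [-0.9  0.6 -2.7] g 0.177
```

```bash
python3 -m jog '[[[-0.002,0,-0.006],[0.002,0.007,0],10],[[0,0,-0.002],[0,0,0],10],[[0,0,0],[0,0,0],10]]' 60; python3 -c "
from h import *
goal([.555,-.212,.036],106.3)"
```

```text
clock: 12.48
position: [0.5559, -0.2138, 0.0385]
ee_rot: [0.6, 0.8, 0.0, 0.0]
ft_force: [-1.1, 1.4, -2.5]
grip_width: 0.178
t 12.47 pos [ 0.5559 -0.2138  0.0385] shift [-0.0009  0.0018 -0.0025] turn [-0.0002  0.0004  0.0002] F [-1.1  1.4 -2.5] g 0.178
```

```bash
python3 -m jog '[[[0,0,-0.0015],[0,0,0],10],[[0,0,-0.001],[0,0,0],10],[[0,0,0],[0,0,0],10]]' 40; python3 -c "
from h import *
goal([.555,-.212,.036],106.3)"
```

```text
clock: 12.85
position: [0.5562, -0.2138, 0.0363]
ee_rot: [0.6, 0.8, 0.0, 0.0]
ft_force: [-0.1, 0.4, -2.4]
grip_width: 0.18
t 12.85 pos [ 0.5562 -0.2138  0.0363] shift [-0.0012  0.0018 -0.0003] turn [-0.0002  0.0011  0.    ] F [-0.1  0.4 -2.4] g 0.18
```

```bash
python3 -m jog '[[[0,0,-0.0008],[0,0,0],10],[[0,0,-0.0005],[0,0,0],10],[[0,0,0],[0,0,0],10]]' 40; python3 -c "
from h import *
goal([.555,-.212,.036],106.3)"
```

```text
clock: 13.22
position: [0.5563, -0.2138, 0.0362]
ee_rot: [0.6, 0.8, 0.001, 0.0]
ft_force: [-0.3, 0.2, -2.7]
grip_width: 0.176
t 13.22 pos [ 0.5563 -0.2138  0.0362] shift [-0.0013  0.0018 -0.0002] turn [-0.0008  0.0015  0.0001] F [-0.3  0.2 -2.7] g 0.176
```

```bash
python3 -m jog '[[[0,0,-0.002],[0,0,0],10],[[0,0,0],[0,0,0],10]]' 40; python3 -c "
from h import *
goal([.555,-.212,.036],106.3)
shot('wrist','w12')"
```

```text
clock: 13.48
position: [0.5565, -0.214, 0.0364]
ee_rot: [0.6, 0.8, 0.001, 0.0]
ft_force: [-0.4, 0.8, -2.6]
grip_width: 0.179
t 13.47 pos [ 0.5565 -0.214   0.0364] shift [-0.0015  0.002  -0.0004] turn [-0.002   0.0021  0.0005] F [-0.4  0.8 -2.6] g 0.179
```

View pics/w12.png

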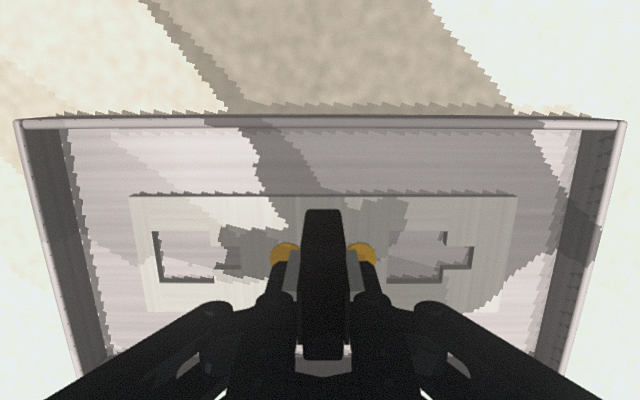

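```bash
python3 -c "
from h import *
s=sensors.get_obs();print(np.round(s['joint_pos'],3),np.round(s['joint_velocities'],3),np.round(s['tau'],1),s['torque'])
p,d,M=load('w12')
f=lambda u0,u1,v0,v1:[np.round(np.percentile(withdepth(np.array([(u,v) for v in range(v0,v1) for u in range(u0,u1)]),d[v0:v1,u0:u1].ravel(),M)[:,2],[10,50,90]),4)]
print('plate L',f(133,148,210,290),'R',f(480,505,210,290),'tray floor L',f(85,120,220,280),'R',f(525,550,215,260),'far',f(250,400,150,180))"
```

```text
[-0.128  0.523  0.527  1.773 -0.322  0.931  0.819] [ 0.001  0.007 -0.002  0.002 -0.001 -0.01   0.   ] [ -0.1 -61.   11.3 -31.2   0.    0.1   0. ] [ 0.03042351 -0.01336321  0.02745356]
plate L [array([0.0042, 0.0093, 0.0102])] R [array([0.0092, 0.01  , 0.0107])] tray floor L [array([0.0036, 0.0044, 0.0053])] R [array([0.0038, 0.0045, 0.0053])] far [array([0.0036, 0.0044, 0.0052])]
```

```bash
python3 -m jog '[[[-0.001,0.001,-0.003],[-0.002,0.002,0],10]]' 40; python3 -c "
from h import *
goal([.555,-.212,.036],106.3)"; python3 -m jog '[[[0,0,-0.003],[0,0,0],10]]' 40
```

```text
clock: 13.65
position: [0.5567, -0.214, 0.036]
ee_rot: [0.6, 0.8, 0.001, 0.001]
ft_force: [-14.7, 4.6, 47.6]
grip_width: 0.181
t 13.65 pos [ 0.5567 -0.214   0.036 ] shift [-0.0017  0.002   0.    ] turn [0.0006 0.0026 0.001 ] F [-14.7   4.6  47.6] g 0.181
clock: 13.78
position: [0.5568, -0.214, 0.036]
ee_rot: [0.6, 0.8, 0.001, 0.001]
ft_force: [-22.0, 11.9, 48.3]
grip_width: 0.175
```

```bash
python3 -m jog '[[[0,0,0],[0,0,0],10],[[0,0,0],[0,0,0],10]]' 30; python3 -c "
from h import *
goal([.555,-.212,.036],106.3)"
```

```text
clock: 14.02
position: [0.557, -0.2141, 0.0364]
ee_rot: [0.6, 0.8, 0.002, 0.001]
ft_force: [0.5, -0.5, -2.0]
grip_width: 0.178
t 14.03 pos [ 0.557  -0.2141  0.0364] shift [-0.002   0.0021 -0.0004] turn [-0.0012  0.0037  0.0014] F [ 0.5 -0.5 -2. ] g 0.178
```

```bash
python3 -m jog '[[[0,0,-0.0015],[0,0,0],18],[[0,0,-0.0005],[0,0,0],30],[[0,0,0],[0,0,0],45],[[0,0,0],[0,0,0],60],[[0,0,0],[0,0,0],60]]' 20; python3 -c "
from h import *
goal([.555,-.212,.2],106.3)"
```

```text
clock: 14.65
position: [0.5574, -0.2141, 0.0348]
ee_rot: [0.6, 0.8, 0.002, 0.001]
ft_force: [0.1, -0.3, 0.2]
grip_width: 0.596
t 14.65 pos [ 0.5574 -0.2141  0.0348] shift [-0.0024  0.0021  0.1652] turn [-0.0011  0.0037  0.001 ] F [ 0.1 -0.3  0.2] g 0.596
```

Released (0.2 N). Rising slowly, then clear, and checking.

```bash
python3 -m jog '[[[0,0,0.02],[0,0,0],75],[[0,0,0.04],[0,0,0],75],[[0,0,0.05],[0,0,0],75],[[0,0,0.05],[0,0,0],75],[[-0.05,-0.02,0.03],[0,0,0],75]]' 20; python3 -m jog '[[[-0.05,-0.03,0],[0,0,0],75],[[-0.05,-0.03,0],[0,0,0],75],[[0,-0.05,0],[0,0,0],75],[[0,-0.05,0],[0,0,0],75],[[0,0,0],[0,0,0],75]]' 20
python3 - <<'E'
from h import *
for n in('top','side','wrist'): shot(n,n+'F')
p,d,M=load('topF'); u,v,P=cloud(p,d,M); x,y,z=P.T
def fit(m,n):
    r=cv2.minAreaRect(P[m][:,:2].astype(np.float32)); print(n,m.sum(),np.round(r[0],4),np.round(r[1],4),round(r[2],2),np.median(z[m]).round(4))
fit((x>.2)&(x<.75)&(y<0.05)&(y>-0.04)&(z>0.018)&(z<0.05)&(v>200),'meter')
p0,d0,_=load('top0')
for n,(a,b,c,e) in {'beaker':(262,298,115,158),'bottle':(315,350,122,162),'meter':(292,325,200,282)}.items():
    print(n,np.abs(p[c:e,a:b].astype(int)-p0[c:e,a:b]).mean())
E
```

```text
clock: 15.28
position: [0.508, -0.2324, 0.233]
ee_rot: [0.599, 0.801, 0.001, 0.001]
ft_force: [0.8, -0.7, 0.9]
grip_width: 0.751
clock: 15.9
position: [0.4008, -0.4001, 0.2443]
ee_rot: [0.601, 0.799, 0.006, 0.008]
ft_force: [-0.5, 0.0, 0.5]
grip_width: 0.754
meter 1582 [0.5256 0.0069] [0.0608 0.1741] 88.84 0.0306
beaker 5.812015503875969
bottle 4.827619047619048
meter 5.900591278640059
```

View pics/topF.png

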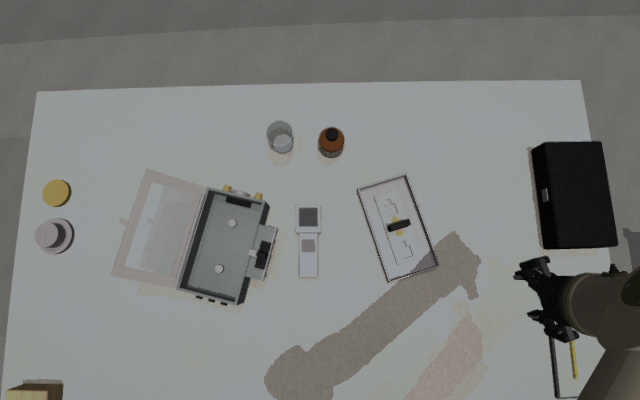

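View pics/sideF.png

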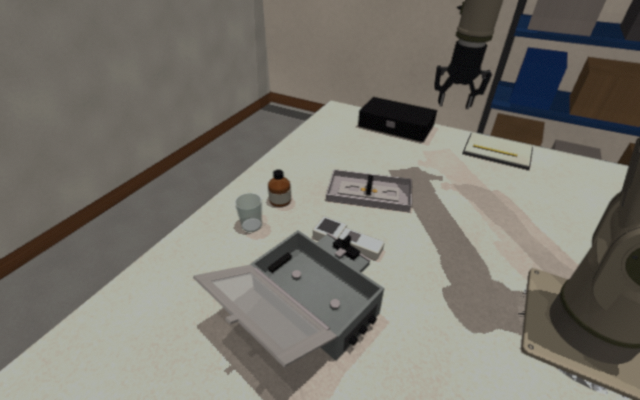

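View pics/wristF.png

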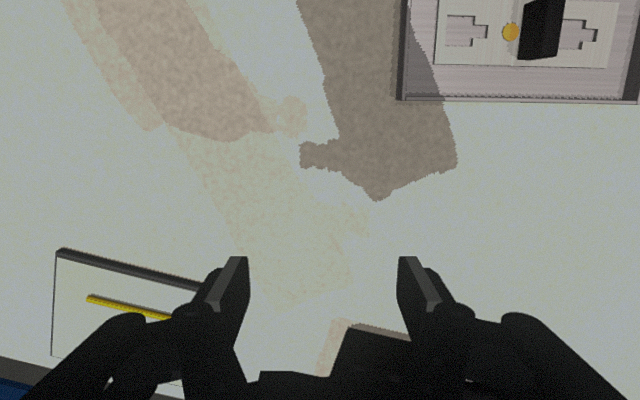

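The pictures show the carrier flat in the tray with its grip up (top view about (398,226)). The cover is open and leaning back, and the meter, bottle and beaker are where they were. The gripper is clear of everything. Handing in.

```bash
python3 -m jog '[[[0,0,0],[0,0,0],75],[[0,0,0],[0,0,0],75]]'; python3 -c "
from h import *
print(manip.hand_in())"
```

```text
clock: 16.3
position: [0.404, -0.3939, 0.2443]
ee_rot: [0.597, 0.802, 0.008, 0.008]
ft_force: [-0.4, 0.9, 0.3]
grip_width: 0.751
the job is handed in; nothing more can be done
None
```

The sensor carrier is lying flat, grip side up, in the steel tray, and I handed the job in at about 16 s.

I pinched the latch tab and slid it about 14 mm, and the cover sprang fully open. I then gripped the carrier, slid it about 21 mm until the studs sat in the wide ends of the keyholes, and lifted it out. I lowered it to the tray floor before opening the fingers.

**Last checks:**
- **Carrier and cover:** in the final pictures the carrier is inside the tray and the cover is open. Flatness I judged by eye.
- **Bystanders:** the meter measured within about 0.3 mm of where it started. The bottle and beaker look unmoved in the before and after pictures; I did not measure their positions.
- **Robot:** the gripper is clear of everything, and the last force reading was about 1 N.

**Harder press than intended:** the force reading did not show that the carrier had reached the tray floor. My last two steps down pressed it on at about 50 N for roughly a quarter of a second. I eased that to nearly nothing before letting go. The reading stayed below the 120 N wrist limit, and it came through the gripped carrier, not the arm or gripper body.

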